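Slide the hand mirror out over the edge of the jewellery chest

TASK

Push the flat hand mirror along the glass top of the jewellery chest, handle first, until 5 cm of its handle sticks straight out over the chest's front edge, ready to be taken hold of. Only slide it with the fingers: do not lift it or tip it, and let it lie flat on the glass at the end. Leave everything else where it stands.

Things in the scene. Friction and masses are not known exactly. Their poses are not given: they have to be found in the camera images.
- mirror: flat wooden hand mirror lying face up on the chest's glass, 9 mm thick, about 0.16 kg, loose. A rectangular head 90 mm long (its x axis) by 80 mm wide (y axis), and a straight handle 26 mm wide and 70 mm long that leaves the middle of the head towards -x; 160 mm long in all. All sides vertical, edges rounded by only 2 mm. Origin: centre of the head's underside; z up. At the start the handle points roughly at the chest's front edge and the whole mirror is on the glass
- mirror_tip (a point): middle of the handle's free end, on the underside of the mirror (mirror frame -115, 0, 0 mm)
- mirror_back (a point): middle of the head's flat 80 mm back side, the side opposite the handle, on the underside (mirror frame 45, 0, 0 mm)
- chest: low, pale cedar jewellery chest fixed on the dresser top, 260 mm deep (its x axis), 400 mm wide (y axis), 70 mm tall, with a flat, rimless glass top and two little drawers in front (not used). Its front, with the brass drawer knobs, faces -x, roughly towards the robot. Origin: centre of its underside
- chest_edge (a point): middle of the chest's straight front top edge, at the height of the glass (chest frame -130, 0, 70 mm); axes as the chest's: -x points out over the edge, y runs along it
- tray: stainless steel tray fixed on the dresser top off to the left, 180 x 180 mm, 18 mm tall, with hair ties and watch in it; origin: centre of its underside
- cologne: amber glass cologne bottle with a black cap, 34 x 52 mm, 105 mm tall, loose, standing on the chest's glass to one side of the mirror; origin: centre of its underside
- skull: white ceramic sugar-skull box with a lid and clip, about 62 mm across, 70 mm tall, loose, standing on the chest's glass on the other side of the mirror, its face (its -x side) away from the robot; origin: centre of its underside
- tie_a: black plastic hair tie, a ring 51 mm across and 11 mm thick, lying loose in the steel tray; origin: centre of its underside
- tie_b: the second, identical hair tie in the tray; origin: centre of its underside
- watch: silver-toned metal watch with a plain dial, laid out flat in the tray, 36 mm wide, 146 mm long along its y axis, 9 mm thick; origin: centre of its underside
- cross: small wooden cross on a foot of 50 x 70 mm, 164 mm tall, 86 mm over its arms (along its y axis), loose, standing on the dresser top; origin: centre of its underside
There are look-alikes about, which are no part of the job. There is more than one size of the mirror; the one meant has the size given above.

How it is judged:
By the outcome, as a careful person would: the job done as asked, in the order asked, and still so for the second after the job is handed in, with the robot touching nothing.
It also fails if it takes over 42 s, if anything falls off the work surface, if the arm or the gripper's body presses on something with over 40 N, if the wrist force passes 120 N, or if a joint passes its speed limit or range.

ROBOT

A 6-joint arm with a two-finger parallel gripper is mounted at the origin on the work surface. World frame = base frame: x ahead of the robot, y to its left, z up, the work surface at z = 0. Lengths are in m, angles in degrees, forces in N, time in s.
With the tool pointing down it reaches from about 0.325 to 0.85 m from the base axis. Payload 15.5 kg.
Tool frame: the origin (TCP) lies at the very end of the fingers, on their centre line; the grasp point (between the pads) lies arm.grip_depth behind it (arm.grip_depth is the distance from the TCP to the grasp point, in m); z points along the fingers, y is the direction in which the jaws open and shut (so a half turn about z gives the same grasp; the last joint's range is limited). The gripper opens to 91 mm and grips with 3 to 60 N. Pads are 32 mm wide; open, the fingers measure 118 mm over their backs; the gripper's body (76 mm by 178 mm) begins 60 mm behind the grasp point.
Start: joints at [-81.446, 28.281, 77.091, -0, 74.628, -5.472], TCP at [0.151, -0.606, 0.214] pointing down, gripper open.
Joint ranges: [-166.48, 166.48], [-47.26, 123.95], [12.59, 153.08], [-70.14, 250.14], [6.76, 159.57], [-176.63, 176.63]. Speed limits (degrees/s): [108.29, 108.29, 147.25, 172.46, 172.46, 172.46].

INTERFACE

Orientations are given as a 3x3 rotation matrix whose columns are the frame's x, y, z axes.
In Python, from rig import arm gives the robot as it stands. Calls block until the motion is done:
- arm.move_to(position, orientation): joint-space move of the TCP to a pose.
- arm.move_l(position, orientation=None, feed=0.15): straight line of the TCP; orientation=None keeps the orientation; feed is the mean speed in m/s.
- arm.move_joints(angles): joint-space move.
- arm.grip(opening): finger opening in m; the grip force is fixed at half the most; returns when the fingers have stopped.
- arm.sleep(seconds).
- arm.solve_ik(position, orientation): joint angles nearest the present ones, or None.
- arm.snapshot(name): name is "scene" or "side" or "wrist"; returns the picture (480x640x3 uint8, red, green, blue); there is no depth.
- arm.get_calibration(name): a dict with "intrinsics" (3x3 intrinsics, pixels), "cam_to_world" (4x4, takes a point from camera to world coordinates). Camera axes: x right, y down, z forward; pixel columns grow to the right and rows downward; lengths in m; the calibration is good to about 2 mm. A picture is of the moment at which its call begins: read the wrist's pose just before it. get_calibration takes no time and is no camera call; for the wrist camera it gives the pose at the moment of the call.
A pose or a line that the arm cannot do raises arm.Unreachable and nothing moves.
- arm.sign_off(): hands the job in, once; it reports no verdict.
Readings, each from a call of its own:
- arm.current_t(): time.
- arm.current_joint_positions(): joint angles.
- arm.current_dq(): joint speeds.
- arm.current_tau(): joint torques, N m.
- arm.current_ee_pos(): TCP position.
- arm.current_tool_rot(): TCP orientation.
- arm.current_force(): force on the tool from outside, world axes, zero at the start.
- arm.current_torque(): the same for the moment, N m.
- arm.current_width(): finger opening in m.
Only numpy, scipy, OpenCV 4.12 (cv2) and the standard library are available. Lean on these libraries where they do the work, as an engineer would, in place of code of your own. Each camera call takes 0.05 s, during which the arm holds its last target. There are 200 camera calls.

## Working session

There is one attempt and no reset: what is moved stays moved. The work goes in short steps, each a Python script; the robot and the scene stay as the last script left them, time stands still between calls to the robot, and variables do not carry over. Pictures are saved under pics/ and viewed, about 8 in all and at most 12, crops included, and the job is handed in when it is done.

```bash
mkdir -p pics; python3 - <<'E'
from rig import arm
import cv2,numpy as np
for n in("scene","side","wrist"):
    c=arm.get_calibration(n);im=arm.snapshot(n);cv2.imwrite(f"pics/{n}0.png",im[:,:,::-1]);print(n,np.round(c["intrinsics"],1).tolist(),np.round(c["cam_to_world"],3).tolist())
print(arm.grip_depth,arm.current_t(),arm.current_width())
E
```

```text
scene [[443.6, 0.0, 320.7], [0.0, 443.6, 236.0], [0.0, 0.0, 1.0]] [[0.889, 0.371, -0.27, 0.736], [0.458, -0.736, 0.498, -0.527], [-0.014, -0.567, -0.824, 0.937], [0.0, 0.0, 0.0, 1.0]]
side [[529.3, 0.0, 308.2], [0.0, 529.3, 240.1], [0.0, 0.0, 1.0]] [[-0.977, -0.1, 0.186, 0.212], [-0.211, 0.516, -0.83, 1.205], [-0.013, -0.851, -0.526, 0.852], [0.0, 0.0, 0.0, 1.0]]
wrist [[357.3, 0.0, 316.4], [0.0, 357.3, 239.7], [0.0, 0.0, 1.0]] [[0.243, -0.933, -0.267, 0.228], [-0.97, -0.234, -0.065, -0.587], [-0.002, 0.275, -0.961, 0.384], [0.0, 0.0, 0.0, 1.0]]
0.0188 0.15 0.09094330251929461
```

View pics/scene0.png

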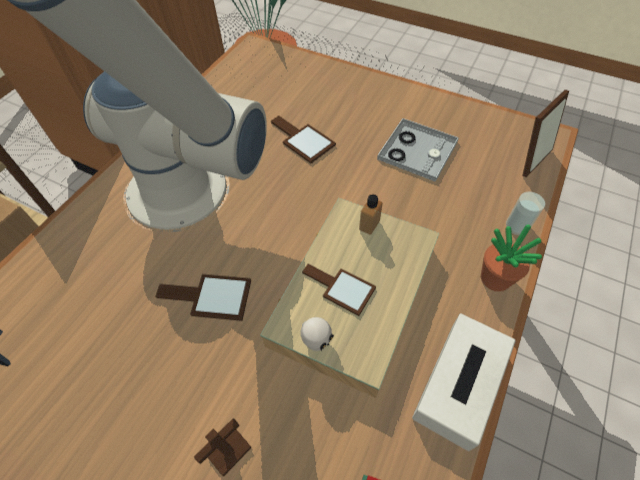

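View pics/side0.png

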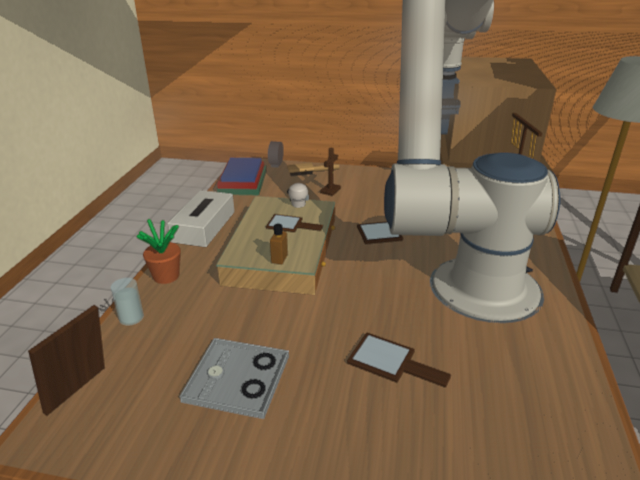

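The scene view shows the mirror on the chest: handle tip about (306,270), head back corner about (375,292), with the cologne at (371,215) and the skull at (316,333). The other mirrors are look-alikes lying on the dresser. I'll cast rays for a rough pose.

```bash
cat > h.py <<'E'
from rig import arm
import cv2,numpy as np
def cast(c,uv,z):
    K,T=np.array(c["intrinsics"]),np.array(c["cam_to_world"])
    d=(T[:3,:3]@np.linalg.inv(K)@np.c_[np.reshape(uv,(-1,2)),np.ones(np.size(uv)//2)].T).T
    return T[:3,3]+d*((z-T[2,3])/d[:,2])[:,None]
def proj(c,P):
    K,T=np.array(c["intrinsics"]),np.array(c["cam_to_world"])
    q=(np.atleast_2d(P)-T[:3,3])@T[:3,:3]@K.T
    return q[:,:2]/q[:,2:]
def rot(a): # tool down, tool y axis at world angle a (deg)
    a=np.radians(a); y=np.array([np.cos(a),np.sin(a),0]);z=np.array([0,0,-1.]);return np.c_[np.cross(y,z),y,z]
E
python3 - <<'E'
from h import *
c=arm.get_calibration("scene")
print("chest FL FR BR BL",cast(c,[337,200,264,335,378,388,438,234],.07)[:,:2].round(3).tolist())
print("tip, head corners",cast(c,[306,270,323,292,359,313,375,291,342,269],.079)[:,:2].round(3).tolist())
print("bottle base,skull base",cast(c,[370,230,318,345],.07)[:,:2].round(3).tolist())
print(np.round(arm.current_tool_rot(),3).tolist())
T=np.array(arm.get_calibration("wrist")["cam_to_world"]);R=np.array(arm.current_tool_rot())
print("cam in tool",(R.T@(T[:3,3]-arm.current_ee_pos())).round(3),(R.T@T[:3,2]).round(3))
for x,y in((.45,-.05),(.5,-.1),(.62,-.1),(.65,-.1)):
  for z in(.08,.2,.3):
    print(x,y,z,[None if (q:=arm.solve_ik([x,y,z],rot(a))) is None else np.round(q).tolist() for a in (-90,90,70)])
E
```

```text
chest FL FR BR BL [[0.439, 0.114], [0.461, -0.275], [0.712, -0.267], [0.698, 0.128]]
tip, head corners [[0.468, -0.104], [0.527, -0.136], [0.617, -0.145], [0.626, -0.083], [0.539, -0.066]]
bottle base,skull base [[0.55, 0.066], [0.57, -0.243]]
[[0.97, 0.242, -0.0], [0.242, -0.97, 0.001], [0.0, -0.001, -1.0]]
cam in tool [ 0.079 -0.    -0.17 ] [-0.275 -0.001  0.961]
0.45 -0.05 0.08 [[-14.0, 26.0, 109.0, -0.0, 44.0, 76.0], [-14.0, 26.0, 109.0, -0.0, 44.0, -104.0], [-14.0, 26.0, 109.0, -0.0, 44.0, -84.0]]
0.45 -0.05 0.2 [[-14.0, 15.0, 101.0, -0.0, 63.0, 76.0], [-14.0, 15.0, 101.0, -0.0, 63.0, -104.0], [-14.0, 15.0, 101.0, -0.0, 63.0, -84.0]]
0.45 -0.05 0.3 [[-14.0, 9.0, 92.0, -0.0, 78.0, 76.0], [-14.0, 9.0, 92.0, -0.0, 78.0, -104.0], [-14.0, 9.0, 92.0, -0.0, 78.0, -84.0]]
0.5 -0.1 0.08 [[-18.0, 30.0, 102.0, -0.0, 49.0, 72.0], [-18.0, 30.0, 102.0, -0.0, 49.0, -108.0], [-18.0, 30.0, 102.0, -0.0, 49.0, -88.0]]
0.5 -0.1 0.2 [[-18.0, 20.0, 94.0, -0.0, 66.0, 72.0], [-18.0, 20.0, 94.0, -0.0, 66.0, -108.0], [-18.0, 20.0, 94.0, -0.0, 66.0, -88.0]]
0.5 -0.1 0.3 [[-18.0, 14.0, 86.0, -0.0, 80.0, 72
[... 197 characters left out ...]
4.0, -0.0, 59.0, -85.0]]
0.62 -0.1 0.2 [[-15.0, 29.0, 78.0, -0.0, 73.0, 75.0], [-15.0, 29.0, 78.0, -0.0, 73.0, -105.0], [-15.0, 29.0, 78.0, -0.0, 73.0, -85.0]]
0.62 -0.1 0.3 [[-15.0, 25.0, 69.0, -0.0, 86.0, 75.0], [-15.0, 25.0, 69.0, -0.0, 86.0, -105.0], [-15.0, 25.0, 69.0, -0.0, 86.0, -85.0]]
0.65 -0.1 0.08 [[-14.0, 39.0, 80.0, -0.0, 61.0, 76.0], [-14.0, 39.0, 80.0, -0.0, 61.0, -104.0], [-14.0, 39.0, 80.0, -0.0, 61.0, -84.0]]
0.65 -0.1 0.2 [[-14.0, 32.0, 73.0, -0.0, 75.0, 76.0], [-14.0, 32.0, 73.0, -0.0, 75.0, -104.0], [-14.0, 32.0, 73.0, -0.0, 75.0, -84.0]]
0.65 -0.1 0.3 [[-14.0, 28.0, 65.0, -0.0, 88.0, 76.0], [-14.0, 28.0, 65.0, -0.0, 88.0, -104.0], [-14.0, 28.0, 65.0, -0.0, 88.0, -84.0]]
```

```bash
python3 - <<'E'
from h import *
import pickle
out=[]
for i,p in enumerate([(.50,-.10,.33),(.60,-.07,.27)]):
    arm.move_to(p,rot(-90)); arm.sleep(.2)
    c=arm.get_calibration("wrist");im=arm.snapshot("wrist")[:,:,::-1];cv2.imwrite(f"pics/w{i+1}.png",im);out.append(c)
pickle.dump(out,open("c.pkl","wb"));print(arm.current_t(),arm.current_force())
E
```

```text
3.4333 [0.51901109 0.18505023 0.50225652]
```

View pics/w1.png

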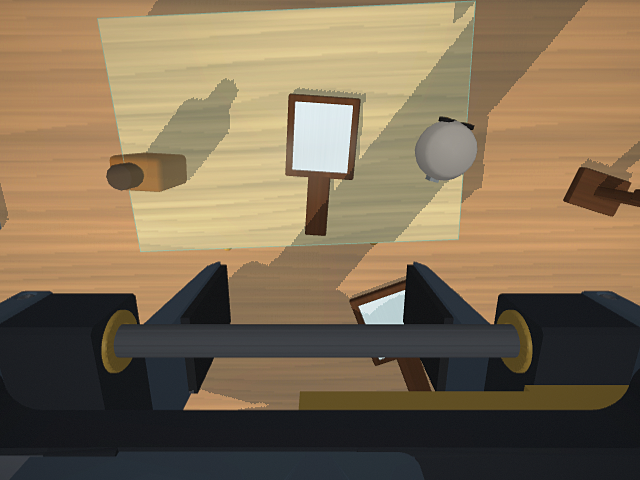

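View pics/w2.png

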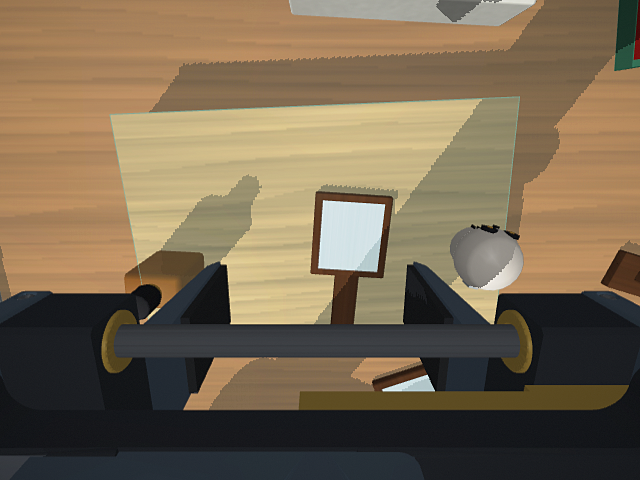

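View 1: the mirror head is centred at about (323,137), the handle tip is at (316,235), and the front edge runs from (140,252) to (459,239). The cologne is at (150,172) and the skull at (445,152). View 2 shows the same from further back. Next I'll extract the mirror contour and edge line by mask and triangulate heights.

```bash
cat >> h.py <<'E'
def mirror_px(im,roi):
    """im BGR; contour of brown frame in roi(x0,y0,x1,y1)"""
    x0,y0,x1,y1=roi; h=cv2.cvtColor(np.ascontiguousarray(im),cv2.COLOR_BGR2HSV)
    m=((h[...,2]<135)&((h[...,0]<13)|(h[...,0]>170))&(h[...,1]>90)).astype(np.uint8)*255
    r=np.zeros_like(m);r[y0:y1,x0:x1]=m[y0:y1,x0:x1]
    r=cv2.morphologyEx(r,cv2.MORPH_CLOSE,np.ones((3,3)))
    k=max(cv2.findContours(r,cv2.RETR_EXTERNAL,cv2.CHAIN_APPROX_NONE)[0],key=cv2.contourArea)
    f=np.zeros_like(m);cv2.drawContours(f,[k],-1,255,-1)
    return f
def edge_line(im,c,p0,p1,z):
    """subpixel straight edge near p0-p1: strongest step along normal; returns fitted world line pts"""
    g=cv2.GaussianBlur(np.ascontiguousarray(im),(3,3),0).astype(np.float32)
    p0,p1=np.float32(p0),np.float32(p1);n=np.array([-(p1-p0)[1],(p1-p0)[0]]);n/=np.linalg.norm(n);P=[]
    s=np.arange(-7,7.01,.5)
    for t in np.linspace(.03,.97,120):
        q=p0+t*(p1-p0)+s[:,None]*n
        v=cv2.remap(g,q[:,:1].astype(np.float32),q[:,1:].astype(np.float32),1)[:,0]
        d=np.abs(v[4:]-v[:-4]).sum(1);P.append(q[2+d.argmax()])
    W=cast(c,np.array(P),z)[:,:2]
    for _ in range(4):
        a,b=np.polyfit(W[:,1],W[:,0],1);e=np.abs(W[:,0]-a*W[:,1]-b);W=W[e<max(.0015,1.5*np.median(e))]
    return a,b,len(W),e.mean()  # x=a*y+b
E
python3 - <<'E'
from h import *
import pickle
C=pickle.load(open("c.pkl","rb"))
im=[cv2.imread(f"pics/w{i}.png") for i in(1,2)]
f=mirror_px(im[0],(270,80,380,245)); f2=mirror_px(im[1],(300,180,400,320))
# warp masks to metric plane z=.079: 0.5mm grid
def metric(f,c,z=.079):
    xs=np.arange(.42,.72,.0005);ys=np.arange(-.22,.02,.0005)
    X,Y=np.meshgrid(xs,ys,indexing="ij");p=proj(c,np.c_[X.ravel(),Y.ravel(),np.full(X.size,z)]).reshape(*X.shape,2).astype(np.float32)
    return cv2.remap(f,p[...,0],p[...,1],1)>127,xs,ys
for k,(m,c) in enumerate(((f,C[0]),(f2,C[1]))):
    M,xs,ys=metric(m,c); w=M.sum(1)*.5; ix=np.where(w>3)[0]
    print("view",k+1,"x range",xs[ix[0]].round(4),xs[ix[-1]].round(4))
    for i in range(ix[0],ix[-1],16):
        j=np.where(M[i])[0]; print(xs[i].round(3),w[i],ys[[j[0],j[-1]]].mean().round(4),end=" | ")
    k_=cv2.findContours(m,cv2.RETR_EXTERNAL,cv2.CHAIN_APPROX_NONE)[0][0]
    print();print(cv2.approxPolyDP(k_,3,True)[:,0].tolist())
print("front",edge_line(im[0],C[0],(140,252),(459,239),.07))
print("back ",edge_line(im[1],C[1],(112,115),(518,97),.07))
cr=cast(C[0],[140,252,459,239,475,1,98,18],.07);print(cr[:,:2].round(4).tolist())
print(cast(C[1],[518,97,111,115],.07)[:,:2].round(4).tolist())
# triangulate
def tri(u1,u2):
    Ps=[np.array(c["intrinsics"])@np.linalg.inv(np.array(c["cam_to_world"]))[:3] for c in C]
    X=cv2.triangulatePoints(Ps[0],Ps[1],np.float64(u1).reshape(2,1),np.float64(u2).reshape(2,1)).ravel();return (X[:3]/X[3]).round(4)
print("tri back corners",tri((475,1),(518,97)),tri((98,18),(111,115)))
E
```

```text
view 1 x range 0.4645 0.6235
0.464 17.5 -0.1005 | 0.473 24.5 -0.0985 | 0.481 24.5 -0.0985 | 0.489 25.0 -0.0992 | 0.497 24.0 -0.0997 | 0.505 25.0 -0.1002 | 0.513 23.5 -0.101 | 0.521 24.5 -0.1015 | 0.529 25.0 -0.1017 | 0.537 75.0 -0.1042 | 0.545 8.5 -0.1032 | 0.553 6.0 -0.1397 | 0.561 6.5 -0.14 | 0.569 7.0 -0.1045 | 0.577 7.0 -0.105 | 0.585 10.0 -0.1052 | 0.593 13.5 -0.1065 | 0.601 14.0 -0.1065 | 0.609 12.0 -0.107 | 0.617 74.0 -0.108 | 
[[290, 94], [287, 148], [295, 100], [353, 105], [346, 174], [295, 170], [287, 174], [286, 164], [286, 174], [309, 177], [305, 233], [324, 234], [329, 179], [352, 178], [359, 100]]
view 2 x range 0.4815 0.6245
0.482 24.5 -0.098 | 0.49 24.5 -0.099 | 0.498 25.5 -0.0995 | 0.506 24.5 -0.1 | 0.514 24.0 -0.1007 | 0.522 25.0 -0.1012 | 0.53 25.5 -0.102 | 0.538 77.0 -0.1027 | 0.546 79.0 -0.1027 | 0.554 78.0 -0.1037 | 0.562 78.5 -0.104 | 0.57 78.5 -0.105 | 0.578 79.0 -0.1052 | 0.586 78.5 -0.106 | 0.594 79.0 -0.1062 | 0.602 79.5 -0.1065 | 0.61 79.0 -0.1072 | 0.618 78.5 -0.108 | 
[[318, 192], [311, 272], [335, 275], [331, 319], [352, 319], [357, 277], [382, 277], [392, 198], [322, 193], [318, 197]]
front (np.float64(-0.04235189009892023), np.float64(0.4439185139455956), 111, np.float64(0.00046824515221421796))
back  (np.float64(-0.04004349434253617), np.float64(0.7061200293492451), 120, np.float64(0.00024004882579352165))
[[0.439, 0.1235], [0.4561, -0.2781], [0.7161, -0.2664], [0.7005, 0.1326]]
[[0.7161, -0.2654], [0.6996, 0.1321]]
tri back corners [ 0.7164 -0.2666  0.0684] [0.6994 0.1302 0.0741]
```

Both views agree. The mirror is 159 mm long. Its axis is at about -4.2° while the chest's x axis is at about +2.4°. The tip is about 16 mm inside the edge, so it needs roughly 66 mm of travel and a 6.6° turn. I'll push with a flat two-finger face squared to the chest, stop 10 mm short, then look.

```bash
cat >> h.py <<'E'
A=2.42; u=np.array([np.cos(np.radians(A)),np.sin(np.radians(A))]); v=np.array([-u[1],u[0]])
E0=np.array([.4439+.0423*.108,-.108])   # point on the edge
def pt(s,t,z): return [*(E0+s*u+t*v),z]
RP=rot(-90+A)
E
python3 - <<'E'
from h import *
arm.grip(.042)
# back centre (.6235,-.108) in (s,t)
d=np.array([.6235,-.108])-E0; s,t=d@u,d@v; print(s,t)
arm.move_to(pt(s+.036,t,.20),RP)
arm.move_l(pt(s+.036,t,.082),feed=.12)
arm.move_l(pt(s+.036,t,.0745),feed=.03); print("f",arm.current_force().round(2) ,arm.current_ee_pos(),arm.current_t())
arm.move_l(pt(s+.018,t,.0745),feed=.05)
arm.move_l(pt(.136,t,.0745),feed=.03); print("f",arm.current_force().round(2),arm.current_t())
cv2.imwrite("pics/s1.png",arm.snapshot("scene")[:,:,::-1])
arm.move_l(pt(.165,t,.0745),feed=.1)
arm.move_l(pt(.165,t,.27),feed=.2); arm.sleep(.2)
import pickle;c=arm.get_calibration("wrist");im=arm.snapshot("wrist");cv2.imwrite("pics/w3.png",im[:,:,::-1]);pickle.dump(c,open("c3.pkl","wb"))
print(arm.current_t(),arm.current_width())
E
```

```text
0.17487549839457472 -0.00739060618685063
f [-0.58 -0.27 -0.34] [ 0.65933808 -0.10646905  0.07430589] 6.325
f [ 0.6   1.32 -0.54] 8.8833
10.75 0.042138302727337526
```

View pics/w3.png

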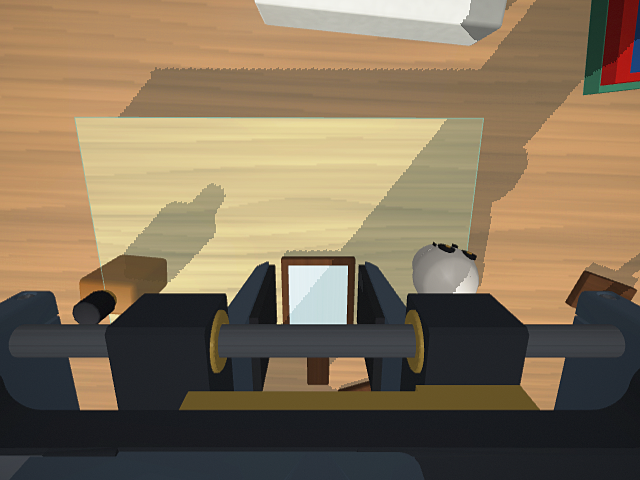

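View pics/s1.png

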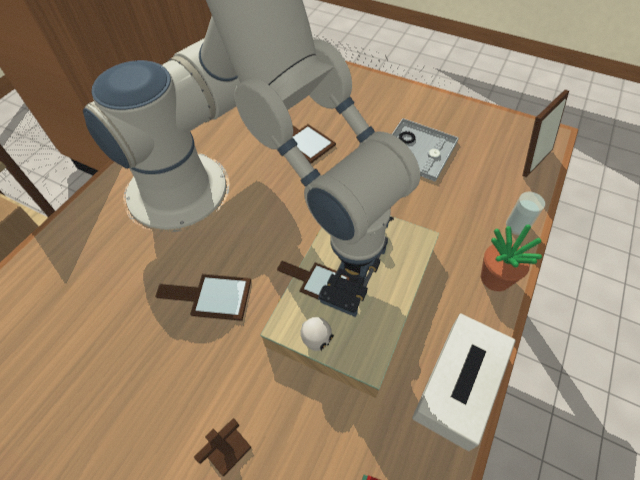

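The mirror now looks square to the chest, with the handle out over the edge, and the cologne and skull haven't moved. I'll take a clear view for measuring.

```bash
cat >> h.py <<'E'
def measure(name,p=(.44,-.108,.33)):
    arm.move_to(p,RP); arm.sleep(.3)
    c=arm.get_calibration("wrist");im=np.ascontiguousarray(arm.snapshot("wrist")[:,:,::-1]);cv2.imwrite(f"pics/{name}.png",im)
    a0,b0=-.0423,.4439
    ends=proj(c,[(a0*.11+b0,.11,.07),(a0*-.05+b0,-.05,.07),(a0*-.17+b0,-.17,.07),(a0*-.26+b0,-.26,.07)])
    L1=edge_line(im,c,ends[0],ends[1],.07);L2=edge_line(im,c,ends[2],ends[3],.07);print("edge segs",np.round(L1,4),np.round(L2,4))
    xs=np.arange(.36,.66,.0005);ys=np.arange(-.18,-.03,.0005)
    X,Y=np.meshgrid(xs,ys,indexing="ij");q=proj(c,np.c_[X.ravel(),Y.ravel(),np.full(X.size,.079)]).reshape(*X.shape,2).astype(np.float32)
    top=cv2.remap(im,q[...,0],q[...,1],1);cv2.imwrite(f"pics/{name}_top.png",np.rot90(top,2))
    h=cv2.cvtColor(top,cv2.COLOR_BGR2HSV);M=(h[...,2]<135)&((h[...,0]<13)|(h[...,0]>170))&(h[...,1]>90)
    # head back and tip ends, side edges per row
    for i in range(40,560,20):
        j=np.where(M[i])[0]
        if len(j)>6: print(xs[i].round(3),len(j),ys[[j[0],j[-1]]].round(4),ys[[j[0],j[-1]]].mean().round(4),sep=",",end=" | ")
    return c,im,top,M,xs,ys
E
python3 - <<'E'
from h import *
measure("w4");print(arm.current_t())
E
```

```text
edge segs [-4.330e-02  4.439e-01  1.200e+02  1.000e-04] [-7.260e-02  4.379e-01  9.500e+01  4.000e-04]
0.38,15,[-0.18  -0.173],-0.1765 | 0.41,48,[-0.129  -0.1055],-0.1172 | 0.42,49,[-0.1295 -0.105 ],-0.1172 | 0.43,47,[-0.1285 -0.1045],-0.1165 | 0.44,41,[-0.128  -0.1045],-0.1162 | 0.45,36,[-0.1275 -0.104 ],-0.1157 | 0.46,36,[-0.127  -0.1035],-0.1152 | 0.47,23,[-0.1265 -0.1035],-0.115 | 0.48,60,[-0.136 -0.076],-0.106 | 0.49,11,[-0.153  -0.0795],-0.1162 | 0.53,15,[-0.1465 -0.0735],-0.11 | 0.54,24,[-0.1505 -0.0735],-0.112 | 0.55,18,[-0.15   -0.0725],-0.1112 | 0.56,69,[-0.15  -0.072],-0.111 | 11.8583
```

View pics/w4.png

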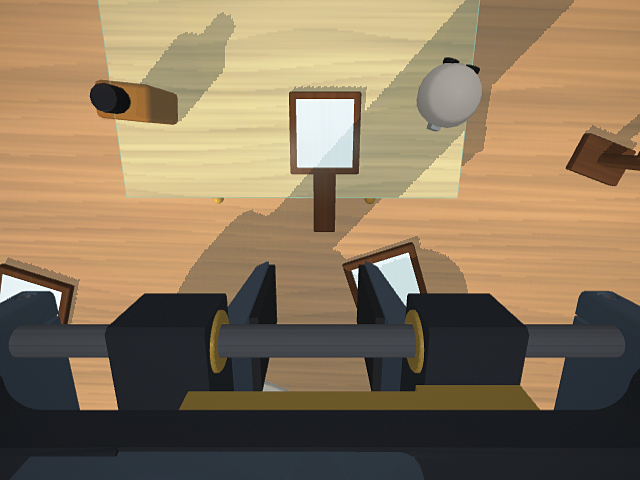

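View pics/w4_top.png

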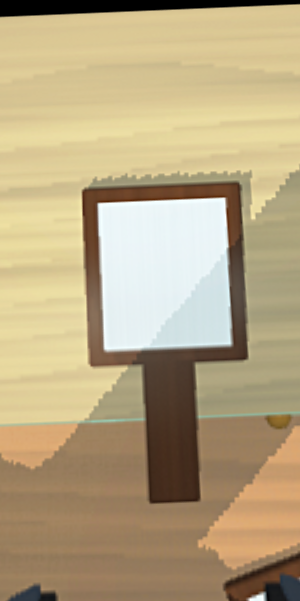

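Measured from the clear view, the handle tip at (324,231) is about 41 mm past the edge. The mirror's axis is at 2.4°, matching the chest. I'll push the remaining ~9 mm and re-measure.

```bash
python3 - <<'E'
from h import *
t=-.0074
arm.move_to(pt(.158,t,.20),RP)
arm.move_l(pt(.158,t,.082),feed=.12)
arm.move_l(pt(.158,t,.0745),feed=.03)
arm.move_l(pt(.140,t,.0745),feed=.04)
arm.move_l(pt(.1273,t,.0745),feed=.02);print(arm.current_force().round(2))
arm.move_l(pt(.158,t,.0745),feed=.08)
arm.move_l(pt(.158,t,.27),feed=.2)
c,im,top,M,xs,ys=measure("w5")
# sub-pixel ends: tip & back edge lines
for nm,p0,p1 in(("tip",(.400,-.108),(.401,-.127)),("back",(.559,-.078),(.556,-.145))):
    e=proj(c,[(*p0,.079),(*p1,.079)]);print(nm,np.round(edge_line(im,c,e[0],e[1],.079),4))
print(arm.current_t())
cv2.imwrite("pics/side5.png",arm.snapshot("side")[150:300,180:380,::-1].repeat(3,0).repeat(3,1))
E
```

```text
[-0.21  0.22  0.01]
edge segs [-4.340e-02  4.438e-01  1.180e+02  3.000e-04] [-6.19e-02  4.40e-01  9.70e+01  3.00e-04]
0.38,15,[-0.18  -0.173],-0.1765 | 0.41,50,[-0.13   -0.1055],-0.1177 | 0.42,46,[-0.129  -0.1055],-0.1172 | 0.43,45,[-0.1275 -0.105 ],-0.1162 | 0.44,45,[-0.1275 -0.1045],-0.116 | 0.45,38,[-0.128 -0.104],-0.116 | 0.46,41,[-0.127  -0.1035],-0.1152 | 0.47,64,[-0.1265 -0.0765],-0.1015 | 0.48,17,[-0.153 -0.076],-0.1145 | 0.49,8,[-0.1525 -0.1475],-0.15 | 0.53,17,[-0.15   -0.0735],-0.1117 | 0.54,21,[-0.1505 -0.073 ],-0.1117 | 0.55,34,[-0.15   -0.0725],-0.1112 | tip [-3.000e-03  3.992e-01  1.200e+02  1.000e-04]
back [1.347e-01 5.691e-01 5.600e+01 7.000e-04]
18.3833
```

View pics/w5.png

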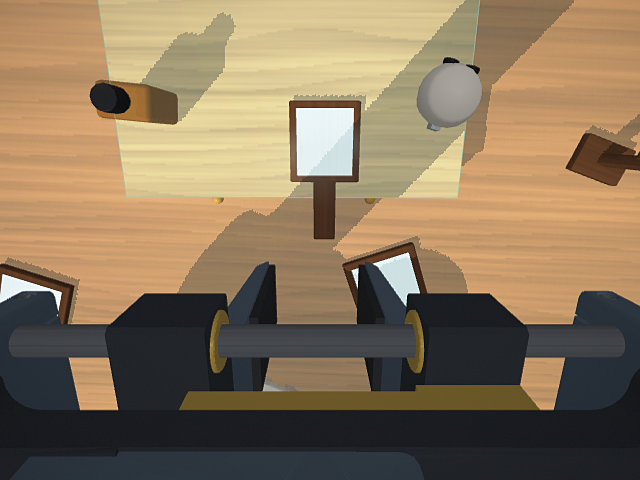

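View pics/side5.png

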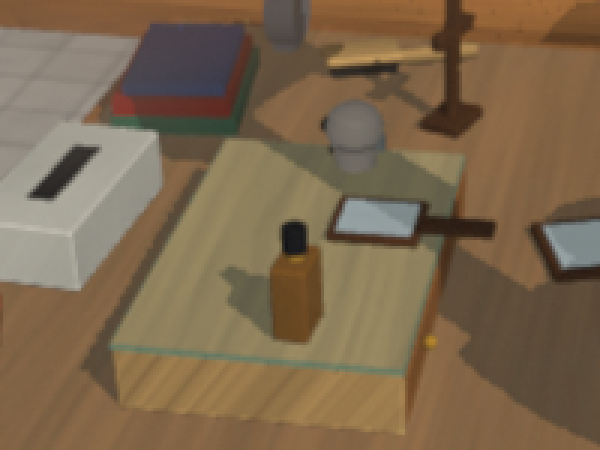

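The tip is at x = 0.3996 and the edge at x = 0.4489, so 49–50 mm sticks out. The mirror lies flat and square, and nothing else has moved. Handing in.

```bash
python3 -c "
from rig import arm
print(arm.sign_off(),arm.current_t())"
```

```text
the job is handed in; nothing more can be done
the job is handed in; nothing more can be done
```

I pushed the mirror handle first in two slow, two-finger strokes on its back side, with the fingers squared to the chest. I measured from above between the strokes. The job was handed in at about 18 s with the arm clear of everything.

- **Overhang:** the last wrist view put the handle tip 49–50 mm past the front edge. The finger position gave about 49 mm.
- **Straightness:** the mirror's axis is within about 0.5° of the chest's own, after starting about 6.6° off.
- **Other things:** the mirror looked flat on the glass in the last views, and the cologne and skull looked where they were. Force readings at the checks stayed under 2 N.

**Checks that disagreed:**
- **Lengths:** after the first stroke the mirror's length read about 157 mm instead of 160, and the chest's depth about 262 mm instead of 260. So the overhang is good to about 1–2 mm.
- **Edge fits:** the right-hand part of the front edge, partly in shadow, and the mirror's back edge gave poor line fits. I didn't use them; the overhang rests on the left-hand edge fit and the tip.
- **Glass height:** it triangulated at 68–74 mm, so I used the stated 70 mm.

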